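Sort loose pump cartridges from sound ones by tilting

TASK

Three sealed pump cartridges look alike, but in a faulty one the plunger inside has come adrift and slides from end to end when the cartridge is tilted; how many are faulty is not known. Pick them up and tilt them to feel which those are, then gently set every sound one upright in the ribbed tray, one to a lane and lying along it between the ribs, and lay every faulty one inside the plain bin. Leave the other things on the bench where they are.

Things in the scene. Friction and masses are not known exactly. Their poses are not given: they have to be found in the camera images.
- cartridge_1: Sealed pump cartridge, sound or faulty: grey box 120 mm long (x), 36 wide (y), 46 tall, white lid, bare metal ends, black port plug (16 mm wide, 6 tall) on the lid 38 mm to +x of the middle. Origin: centre of underside, z up. All three look alike, 0.41 to 0.58 kg. Starts upright on the bench, x within 20 degrees of world +x. Inside: see cartridge_2 and cartridge_3.
- cartridge_2: Looks as cartridge_1; sound or faulty. Any faulty one: the 0.28 kg steel plunger can slide 66 mm in all along x and starts anywhere. It sticks while near level, runs to the low end within about 0.6 s once tipped 30 degrees or more, and stays there when levelled. From one end to the other, the moment about y felt by a level grip at the middle changes by about 0.18 N m.
- cartridge_3: Looks as cartridge_1; sound or faulty. Any sound one: its plunger is clamped, not always in the middle, so it may be steadily heavier at one end; tilting it and levelling it again changes nothing that can be felt.
- tray: Bare metal tray fixed to the bench, 148 mm (x) by 200 mm (y), floor 4 mm above the bench. Two flat ribs 20 mm wide part it into three lanes along x, each 138 mm long, 50 mm wide, 70 mm apart; ribs and rim stand 10 mm above the floor. Origin on the bench under its centre. Left or right of the cartridges, turned up to 9 degrees.
- lane_1 (a point): Centre of a tray lane's floor (70 mm to -y of the tray's centre); axes as the tray's.
- lane_2 (a point): Centre of a tray lane's floor (the middle lane); axes as the tray's.
- lane_3 (a point): Centre of a tray lane's floor (70 mm to +y of the tray's centre); axes as the tray's.
- bin: Plain open grey plastic bin fixed to the bench, 180 x 180 mm and 34 mm tall outside, walls and floor about 4 mm thick, no ribs. Origin on the bench under its centre. On the other side from the tray.
- screw_cap: Blue screw cap, 30 mm across, 14 mm tall, lying on the bench. Bystander. Origin at the centre of its underside.
- tube_stopper: Black rubber stopper, 24 mm across, 20 mm tall. Bystander. Origin at the centre of its underside.
- sample_bottle: White capped bottle, 44 mm across, 75 mm tall, standing. Bystander. Origin at the centre of its underside.
- reagent_jar: Amber jar, 52 mm across, 60 mm tall, standing. Bystander. Origin at the centre of its underside.
- screwdriver: Screwdriver 170 mm long, lying; origin under it. Bystander.

How it is judged:
On the way:
1. a cartridge is tilted end to end, 15 degrees or more, while held clear of the bench (((height (world z) of cartridge_1 above 0.05 m and (angle between cartridge_1's own x axis and vertical below 1.31 rad or angle between cartridge_1's own x axis and vertical above 1.83 rad)) or (height (world z) of cartridge_2 above 0.05 m and (angle between cartridge_2's own x axis and vertical below 1.31 rad or angle between cartridge_2's own x axis and vertical above 1.83 rad)) or (height (world z) of cartridge_3 above 0.05 m and (angle between cartridge_3's own x axis and vertical below 1.31 rad or angle between cartridge_3's own x axis and vertical above 1.83 rad)))), for 0.1 s.
At the end, for the whole second after the job is handed in: Sound cartridges upright (7 deg) on the floor (5 mm) of tray lanes, one each, along the lane (14 deg), centre within 16 mm along and 12 mm across of the lane centre; faulty ones inside the bin (within 80 mm of its centre on each bin axis, origin under 26 mm over the bench); all at rest (((x of cartridge_1 in the frame of lane_1 between -0.016 and 0.016 m and y of cartridge_1 in the frame of lane_1 between -0.012 and 0.012 m and z of cartridge_1 in the frame of lane_1 below 0.005 m) or (x of cartridge_1 in the frame of lane_2 between -0.016 and 0.016 m and y of cartridge_1 in the frame of lane_2 between -0.012 and 0.012 m and z of cartridge_1 in the frame of lane_2 below 0.005 m) or (x of cartridge_1 in the frame of lane_3 between -0.016 and 0.016 m and y of cartridge_1 in the frame of lane_3 between -0.012 and 0.012 m and z of cartridge_1 in the frame of lane_3 below 0.005 m)) and angle between each of cartridge_1, cartridge_3's own z axis and vertical below 0.12 rad and angle between the x axis of each of cartridge_1, cartridge_3 and the x axis of tray, either way round below 0.25 rad and linear speed of each of cartridge_1, cartridge_2, cartridge_3 below 0.02 m/s and angular speed of each of cartridge_1, cartridge_2, cartridge_3 below 0.2 rad/s and x of cartridge_2 in the frame of bin between -0.08 and 0.08 m and y of cartridge_2 in the frame of bin between -0.08 and 0.08 m and z of cartridge_2 in the frame of bin below 0.026 m and ((x of cartridge_3 in the frame of lane_1 between -0.016 and 0.016 m and y of cartridge_3 in the frame of lane_1 between -0.012 and 0.012 m and z of cartridge_3 in the frame of lane_1 below 0.005 m) or (x of cartridge_3 in the frame of lane_2 between -0.016 and 0.016 m and y of cartridge_3 in the frame of lane_2 between -0.012 and 0.012 m and z of cartridge_3 in the frame of lane_2 below 0.005 m) or (x of cartridge_3 in the frame of lane_3 between -0.016 and 0.016 m and y of cartridge_3 in the frame of lane_3 between -0.012 and 0.012 m and z of cartridge_3 in the frame of lane_3 below 0.005 m))); the robot touches nothing.
It fails at once if a bystander is moved more than 30 mm (distance of any of screw_cap, tube_stopper, sample_bottle, reagent_jar, screwdriver from where it was at the start of the episode above 0.03 m).
It fails at once if a cartridge falls into the tray (faster than 0.45 m/s within its last centimetre: a drop of more than about 10 mm) ((horizontal distance between cartridge_1 and tray below 0.11 m and height (world z) of cartridge_1 below 0.015 m and linear speed of cartridge_1 above 0.45 m/s) or (horizontal distance between cartridge_2 and tray below 0.11 m and height (world z) of cartridge_2 below 0.015 m and linear speed of cartridge_2 above 0.45 m/s) or (horizontal distance between cartridge_3 and tray below 0.11 m and height (world z) of cartridge_3 below 0.015 m and linear speed of cartridge_3 above 0.45 m/s)).
It fails at once if a cartridge falls into the bin (faster than 0.45 m/s within its last centimetre: a drop of more than about 10 mm) ((horizontal distance between cartridge_1 and bin below 0.11 m and height (world z) of cartridge_1 below 0.015 m and linear speed of cartridge_1 above 0.45 m/s) or (horizontal distance between cartridge_2 and bin below 0.11 m and height (world z) of cartridge_2 below 0.015 m and linear speed of cartridge_2 above 0.45 m/s) or (horizontal distance between cartridge_3 and bin below 0.11 m and height (world z) of cartridge_3 below 0.015 m and linear speed of cartridge_3 above 0.45 m/s)).
It also fails if it takes over 72 s, if anything falls off the work surface, if the arm or the gripper's body presses on something with over 40 N, if the wrist force passes 120 N, or if a joint passes its speed limit or range.

ROBOT

A 6-joint arm with a two-finger parallel gripper is mounted at the origin on the work surface. World frame = base frame: x ahead of the robot, y to its left, z up, the work surface at z = 0. Lengths are in m, angles in rad, forces in N, time in s.
With the tool pointing down it reaches from about 0.275 to 0.725 m from the base axis. Payload 5.6 kg.
Tool frame: the origin (TCP) lies between the finger pads; the fingertips stand 19 mm ahead of it and the grasp point (between the pads) is the TCP; z points along the fingers, y is the line along which they close (so a half turn about z gives the same grasp; the last joint's range is limited). The gripper opens to 85 mm and grips with 20 to 120 N. Pads are 22 mm wide; open, the fingers measure 114 mm over their backs; the gripper's body (76 mm by 85 mm) begins 54 mm behind the grasp point. The pads swing forward as they close: fully open they stand 13 mm farther back than shut.
Start: joints at [1.493, 0.255, 0.108, 0, -1.424, -0.285], TCP at [0.195, 0.514, 0.25] pointing down, gripper open.
Joint ranges: [-2.95, 2.95], [-1.21, 1.97], [-1.09, 1.5], [-2.87, 1.71], [-2.94, -0.07], [-3.05, 3.05]. Speed limits (rad/s): [2.57, 2.57, 3.14, 3.14, 3.14, 3.14].

INTERFACE

Orientations are given as a rotation vector (axis times angle).
In Python, from cell import ctrl gives the robot as it stands.
- The arm moves only by the shell command python3 -m inch 'ROWS' [FORCE]. ROWS is text: rows parted by semicolons, each of 5 numbers parted by spaces: the shift along the world's x, y, z in mm, then the turn about the world's z in rad, then the opening, from -1 (shut) to 1 (fully open). A call has 1 to 8 rows; each row shifts and turns the commanded pose from where the row before left it; what a row does not reach is not made up. A row lasts 1/8 s, in which the tool goes at most 62.5 mm and 10.7 degrees, less where a joint would pass 70% of its speed; a pose out of reach is approached as far as the arm can. A call with a gripper value outside its range is refused whole. The fingers move at their own pace and stop on an object; FORCE is the grip in N (left out, the last holds). Time passes only in rows, so rows that do not move let the fingers close. It gives the time, the measured TCP pose, the force, the opening and the grip force at its end, in the units of the state.
- ctrl.sense(): the state, without advancing time (a new reading comes with each control period).
- ctrl.grab_frame(name): name is "scene" or "top"; returns a dict with "image" (384x512x3 uint8, red, green, blue), "K" (3x3 intrinsics, pixels), "eye" and "attitude" of the camera in the world. Camera axes: x right, y down, z forward; pixel columns grow to the right and rows downward; lengths in m; the calibration is good to about 2 mm. A picture is of the moment at which its call begins. There is no depth.
- ctrl.job_done(): hands the job in; it is judged then, once.
The state is a dict: "clock": time; "joint_pos": joint angles; "qd": joint speeds; "tau": joint torques, N m; "eef_pos": TCP position; "ee_rot": TCP orientation; "force": force on the tool from outside, world axes, zero at the start; "moment": the same for the moment, N m; "opening": finger opening in m; "grasp_force": force on a finger pad.
Only numpy, scipy, OpenCV 4.12 (cv2) and the standard library are available. Lean on these libraries where they do the work, as an engineer would, in place of code of your own. Each camera call takes 0.05 s, during which the arm holds its last target. There are 200 camera calls.

## Working session

There is one attempt and no reset: what is moved stays moved. The work goes in short steps, Python scripts to look and compute and a shell command to move; the robot and the scene stay as the last step left them, time stands still between calls to the robot, and variables do not carry over. Pictures are saved under pics/ and viewed, at most 10 in all, crops included, and the job is handed in when it is done.

```bash
ls; mkdir -p pics; cat > h.py <<'E'
import numpy as np, cv2
from scipy.spatial.transform import Rotation as R
from cell import ctrl
def cam(f):
    A=np.array(f["attitude"],float)
    Rm=A if A.shape==(3,3) else (R.from_rotvec(A).as_matrix() if A.size==3 else R.from_quat(A).as_matrix())
    return np.array(f["K"]),np.array(f["eye"]),Rm
def pix2w(f,u,v,z):
    K,e,Rm=cam(f); d=Rm@np.linalg.inv(K)@np.array([u,v,1.]); return e+d*(z-e[2])/d[2]
def w2pix(f,p):
    K,e,Rm=cam(f); q=K@(Rm.T@(np.array(p)-e)); return q[:2]/q[2]
E
python3 - <<'E'
from h import *
for n in("top","scene"):
    f=ctrl.grab_frame(n); print(n,f["K"],f["eye"],f["attitude"])
    cv2.imwrite(f"pics/{n}0.png",cv2.resize(f["image"][...,::-1],None,fx=1.5,fy=1.5,interpolation=cv2.INTER_CUBIC))
    np.save(f"{n}0.npy",f,allow_pickle=True)
print(ctrl.sense())
E
```

```text
pics
top [[443.45261528   0.         258.56369325]
 [  0.         443.45261528 195.62252275]
 [  0.           0.           1.        ]] [0.49305168 0.01450885 1.0620277 ] [-2.15575804  2.19342456 -0.08218347]
scene [[422.91745326   0.         256.0375583 ]
 [  0.         422.91745326 190.10640709]
 [  0.           0.           1.        ]] [1.56200676 0.26829268 0.77681961] [-1.46111044 -1.89410787  0.96406205]
{'clock': 0.1, 'joint_pos': array([ 1.49261269e+00,  2.55703047e-01,  1.07073372e-01, -4.38751992e-04,
       -1.42392312e+00, -2.84582525e-01]), 'qd': array([ 0.00084638, -0.00163543,  0.00284524,  0.00082081,  0.00061923,
       -0.00124555]), 'tau': array([-2.81915796e-03, -3.87604201e+01,  2.38475007e+01,  5.37793905e+00,
       -3.75828255e-03,  6.42876259e-06]), 'eef_pos': array([0.19497714, 0.51380795, 0.24945169]), 'ee_rot': array([ 3.08827452e+00, -5.66488827e-01, -3.93602540e-04]), 'force': array([-0.30535433, -0.58281964,  0.46814461]), 'moment': array([ 0.03616108, -0.01692967, -0.0071487 ]), 'grasp_force': 0.0, 'opening': 0.08533944035772272}
```

View pics/top0.png

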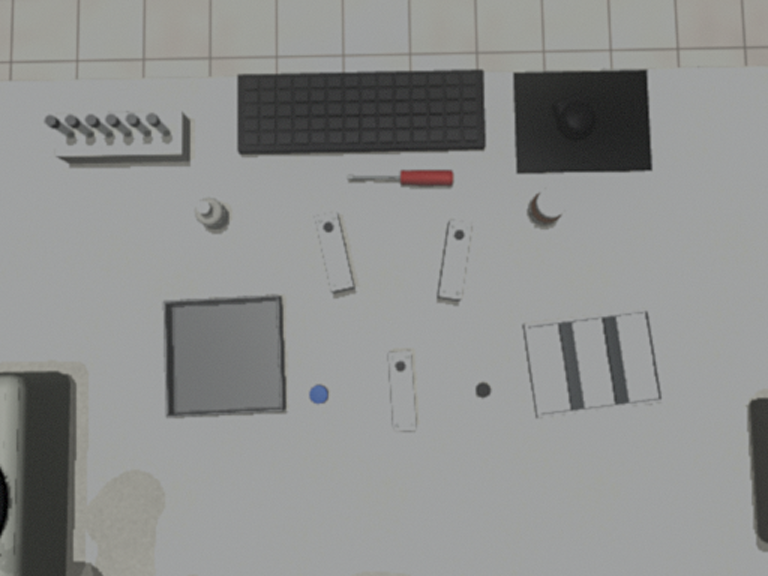

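View pics/scene0.png

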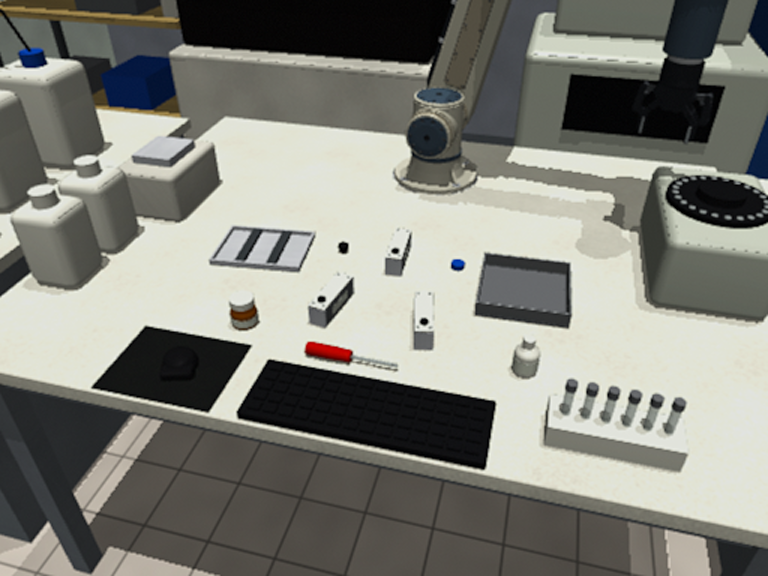

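```bash
python3 - <<'E'
from h import *
f=np.load("top0.npy",allow_pickle=True).item(); im=f["image"]
c=im[130:295,200:330]
cv2.imwrite("pics/crop.png",cv2.resize(cv2.convertScaleAbs(c[...,::-1],alpha=1.3,beta=-20),None,fx=3.6,fy=3.6,interpolation=cv2.INTER_CUBIC))
# dark plugs
g=im.max(2); n,l,s,ce=cv2.connectedComponentsWithStats((g<75).astype(np.uint8))
for i in range(1,n):
    if 12<s[i,4]<6000 and s[i,1]>100: print(s[i],ce[i],[np.round(pix2w(f,*ce[i],z)[:2],4) for z in(0,.014,.02,.052)])
E
```

```text
[ 41 105  34   3  86] [ 57.6744186  105.98837209] [array([0.8118, 0.5119]), array([0.8076, 0.5053]), array([0.8058, 0.5025]), array([0.7962, 0.4875])]
[217 149   4   5  14] [218.35714286 151.07142857] [array([0.6925, 0.1182]), array([0.6898, 0.1168]), array([0.6887, 0.1162]), array([0.6827, 0.1131])]
[304 155   4   4  13] [305.69230769 156.53846154] [array([ 0.6751, -0.0931]), array([ 0.6727, -0.0917]), array([ 0.6717, -0.0911]), array([ 0.6662, -0.0878])]
[111 200  57  77 357] [118.65546218 230.94957983] [array([0.5034, 0.3589]), array([0.5032, 0.3543]), array([0.5032, 0.3524]), array([0.5029, 0.342 ])]
[187 203   3  70  76] [187.96052632 238.23684211] [array([0.4832, 0.1928]), array([0.4833, 0.1904]), array([0.4834, 0.1894]), array([0.4837, 0.184 ])]
[402 212   8  42  61] [405.39344262 232.90163934] [array([ 0.4871, -0.3253]), array([ 0.4872, -0.3209]), array([ 0.4872, -0.3189]), array([ 0.4874, -0.3087])]
[407 212   4   9  14] [408.64285714 215.57142857] [array([ 0.5282, -0.3349]), array([ 0.5277, -0.3303]), array([ 0.5275, -0.3283]), array([ 0.5265, -0.3178])]
[   0  248   47  136 4153] [ 29.72983386 315.82855767] [array([0.3071, 0.5675]), array([0.3096, 0.5602]), array([0.3106, 0.557 ]), array([0.3162, 0.5404])]
[318 256   8   8  55] [321.45454545 259.65454545] [array([ 0.4273, -0.1241]), array([ 0.4282, -0.1222]), array([ 0.4285, -0.1215]), array([ 0.4305, -0.1173])]
[500 266  12  96 872] [506.72247706 307.87614679] [array([ 0.3082, -0.5541]), array([ 0.3107, -0.5466]), array([ 0.3117, -0.5434]), array([ 0.3173, -0.5263])]
[  0 312   7  45 202] [  2.11386139 333.73762376] [array([0.2667, 0.6317]), array([0.2697, 0.6235]), array([0.271, 0.62 ]), array([0.2778, 0.6015])]
```

View pics/crop.png

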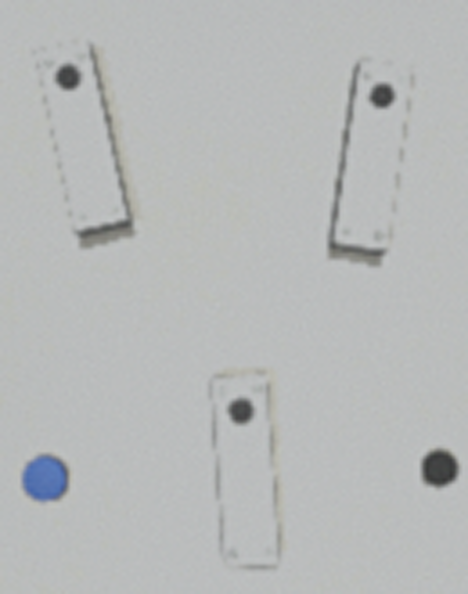

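```bash
python3 - <<'E'
from h import *
f=np.load("top0.npy",allow_pickle=True).item()
def q(name,P,s,o,z,L):
    P=[pix2w(f,(x+.5)/s-.5+o[0],(y+.5)/s-.5+o[1],z)[:2] for x,y in P]  # tl tr br bl ; up=+x
    P=np.array(P); c=P.mean(0); d=(P[0]+P[1]-P[2]-P[3])/2; w=(P[0]+P[3]-P[1]-P[2])/2
    print(name,c.round(4),"yawL",np.degrees(np.arctan2(d[1],d[0])).round(1),"yawW",np.degrees(np.arctan2(-w[0],w[1])).round(1),"len",np.linalg.norm(d).round(4),"wid",np.linalg.norm(w).round(4))
    return c,np.arctan2(d[1],d[0])
o=(200,130)
for n,P,pl in(("A",[(36,50),(92,43),(130,221),(77,233)],(68,77)),("B",[(357,60),(412,68),(387,251),(333,243)],(382,96)),("C",[(211,377),(269,372),(279,566),(223,567)],(240.5,411))):
    c,a=q(n,P,3.6,o,.046,0); p=pix2w(f,(pl[0]+.5)/3.6-.5+200,(pl[1]+.5)/3.6-.5+130,.052)[:2]
    print("  plug dist",np.linalg.norm(p-c).round(4),"ang",np.degrees(np.arctan2(*(p-c)[::-1])).round(1))
q("tray",[(524,325),(647,312),(661,399),(537,416)],1.5,(0,0),.014,0)
q("bin",[(165,301),(281,296),(286,411),(168,416)],1.5,(0,0),.034,0)
im=f["image"].astype(float);print(im[240,150],im[240,385])
for n,(u,v) in dict(cap=(319,394),stop=(483,390),bottle=(209,212),jar=(545,207),scr=(400,178)).items(): print(n,pix2w(f,u/1.5,v/1.5,.02)[:2].round(3))
print(R.from_rotvec([3.08827452e+00, -5.66488827e-01,0]).as_matrix().round(3))
E
```

```text
A [0.6452 0.1036] yawL 11.6 yawW 8.9 len 0.1199 wid 0.0355
  plug dist 0.0387 ang 13.6
B [ 0.6297 -0.0814] yawL -9.0 yawW -9.5 len 0.1194 wid 0.0352
  plug dist 0.0377 ang -10.1
C [0.4309 0.0036] yawL 2.2 yawW 2.1 len 0.1203 wid 0.036
  plug dist 0.0373 ang 3.8
tray [ 0.4671 -0.2948] yawL 6.2 yawW 5.9 len 0.1395 wid 0.1945
bin [0.4881 0.2754] yawL 2.2 yawW 1.5 len 0.1769 wid 0.1809
[116. 117. 117.] [133. 135. 135.]
cap [0.426 0.132]
stop [ 0.428 -0.123]
bottle [0.716 0.305]
jar [ 0.714 -0.229]
scr [ 0.765 -0.   ]
[[ 0.935 -0.355 -0.   ]
 [-0.355 -0.935 -0.002]
 [ 0.     0.002 -1.   ]]
```

```bash
python3 -m inch '28 -51 0 0.041 1;28 -51 0 0.041 1;28 -51 -20 0.041 1;28 -51 -20 0.041 1;28 -51 -20 0.041 1;28 -51 -20 0.041 1;28 -51 -20 0.041 1;28 -51 -20 0.041 1' 120; python3 -m inch '28 -50 -20 0.041 1;29 -50 -20 0.041 1;0 0 0 0 1'
```

```text
clock: 1.1
eef_pos: [0.4196, 0.1044, 0.1297]
ee_rot: [-3.141, 0.052, -0.0]
force: [1.5, 0.4, 0.7]
opening: 0.0853
grasp_force: 0.0
clock: 1.48
eef_pos: [0.4757, 0.0027, 0.088]
ee_rot: [3.14, 0.065, -0.007]
force: [-0.4, -0.2, -0.2]
opening: 0.0855
grasp_force: 0.0
```

```bash
python3 -m inch '0 3 -30 0 1;0 0 -30 0 1;0 0 0 0 1;0 0 0 0 -1;0 0 0 0 -1;0 0 0 0 -1;0 0 0 0 -1' 120; python3 -c "
from cell import ctrl;print(ctrl.sense()['moment'])"; python3 -m inch '0 0 6 0 -1;0 0 6 0 -1;0 0 0 0 -1;0 0 0 0 -1';  python3 -c "
from cell import ctrl;print(ctrl.sense()['moment'])"
```

```text
clock: 2.35
eef_pos: [0.4774, 0.0091, 0.0321]
ee_rot: [3.14, 0.075, 0.005]
force: [-1.4, -0.4, 8.2]
opening: 0.0344
grasp_force: 118.5
[-0.51087126  0.50461677 -0.03767163]
clock: 2.85
eef_pos: [0.4759, 0.0092, 0.042]
ee_rot: [-3.141, -0.074, 0.001]
force: [-0.6, -0.7, -5.4]
opening: 0.0346
grasp_force: 118.7
[ 0.01326139 -0.24295647 -0.01824192]
```

```bash
python3 -m inch '0 0 10 0 -1;0 0 10 0 -1;0 0 10 0 -1;0 0 10 0 -1;0 0 0 0 -1;0 0 0 0 -1' 20; python3 - <<'E'
from h import *
print(ctrl.sense()['moment'])
f=ctrl.grab_frame("scene"); c=w2pix(f,ctrl.sense()['eef_pos']).astype(int); print(c)
cv2.imwrite("pics/t1.png",cv2.resize(f["image"][c[1]-60:c[1]+60,c[0]-80:c[0]+80,::-1],None,fx=4,fy=4))
E
```

```text
clock: 3.6
eef_pos: [0.4759, 0.0092, 0.0821]
ee_rot: [-3.141, -0.074, 0.001]
force: [-0.5, 0.7, -6.1]
opening: 0.0345
grasp_force: 118.5
[ 0.04612291 -0.23309949  0.02371761]
[263 159]
```

View pics/t1.png

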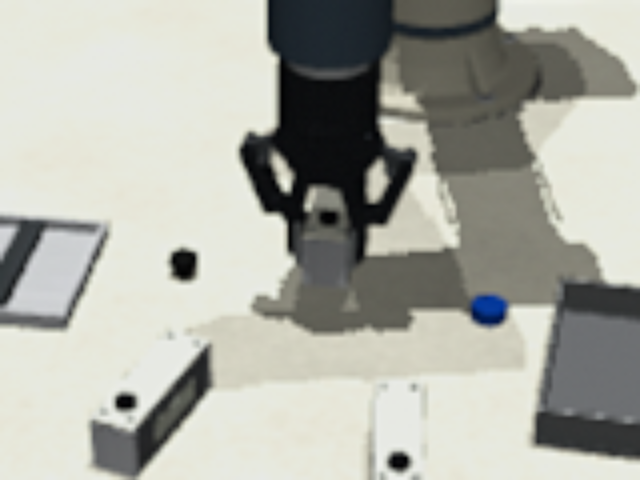

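```bash
python3 -m inch '0 0 -20 0 -1;0 0 -20 0 -0.5;0 0 0 0 -0.3;0 0 0 0 -0.3' 20;  python3 -c "
from cell import ctrl;print(ctrl.sense()['moment'])"; python3 -m inch '0 0 0 0 -0.22;0 0 0 0 -0.22' 20;  python3 -c "
from cell import ctrl;print(ctrl.sense()['moment'])"
```

```text
clock: 4.15
eef_pos: [0.4766, 0.0092, 0.0428]
ee_rot: [3.14, 0.075, 0.001]
force: [1.3, 0.2, -4.4]
opening: 0.0343
grasp_force: 118.5
[ 0.04359296 -0.33407136  0.04552998]
clock: 4.4
eef_pos: [0.4765, 0.0093, 0.0429]
ee_rot: [-3.14, -0.074, -0.002]
force: [-0.2, 0.1, -4.8]
opening: 0.0343
grasp_force: 118.5
[ 0.01380503 -0.27080949 -0.03905217]
```

```bash
python3 -m inch '0 0 -11 0 -1;0 0 0 0 0;0 0 0 0 0;0 0 0 0 -1;0 0 0 0 -1;0 0 0 0 -1' 20;python3 -m inch '0 0 10 0 -1;0 0 10 0 -1;0 0 10 0 -1;0 0 0 0 -1;0 0 0 0 -1' 20; python3 - <<'E'
from h import *
print(ctrl.sense()['moment'])
f=ctrl.grab_frame("scene"); c=w2pix(f,ctrl.sense()['eef_pos']).astype(int); print(c)
cv2.imwrite("pics/t2.png",cv2.resize(f["image"][c[1]-60:c[1]+60,c[0]-80:c[0]+80,::-1],None,fx=4,fy=4))
E
```

```text
clock: 5.15
eef_pos: [0.4764, 0.0093, 0.0315]
ee_rot: [-3.141, -0.074, -0.001]
force: [-0.0, 0.3, 1.4]
opening: 0.0358
grasp_force: 20.8
clock: 5.78
eef_pos: [0.4775, 0.0094, 0.0623]
ee_rot: [-3.14, -0.075, -0.005]
force: [2.6, 0.5, 2.1]
opening: 0.0356
grasp_force: 21.4
[ 0.12470097 -0.51630721  0.00395701]
[263 165]
```

View pics/t2.png

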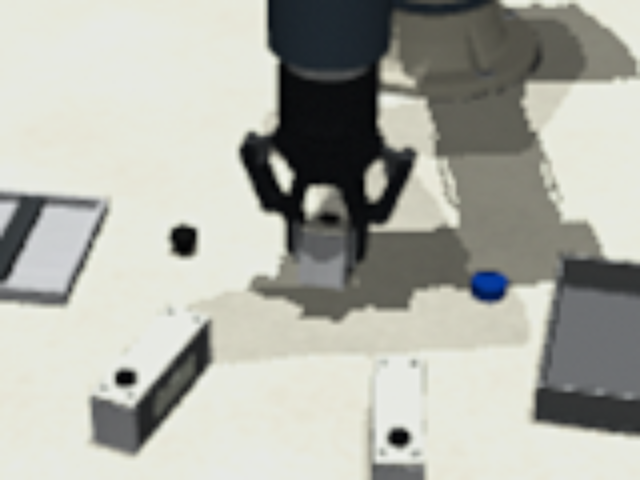

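```bash
python3 -m inch '0 0 10 0 -1;0 0 10 0 -1;0 0 10 0 -1;0 0 0 0 -1;0 0 0 0 -1' 20; python3 - <<'E'
from h import *
print(ctrl.sense()['moment'])
f=ctrl.grab_frame("scene"); c=w2pix(f,ctrl.sense()['eef_pos']).astype(int); print(c)
t=ctrl.grab_frame("top");d=w2pix(t,ctrl.sense()['eef_pos']).astype(int)
cv2.imwrite("pics/t3.png",np.hstack([cv2.resize(i["image"][c[1]-50:c[1]+60,c[0]-50:c[0]+50,::-1],None,fx=4,fy=4) for i,c in((f,c),(t,d))]))
E
```

```text
clock: 6.45
eef_pos: [0.4758, 0.0092, 0.091]
ee_rot: [-3.141, -0.074, 0.001]
force: [-0.8, 0.4, -5.1]
opening: 0.0359
grasp_force: 20.7
[-0.01458259 -0.15601285 -0.02997832]
[263 157]
```

View pics/t3.png

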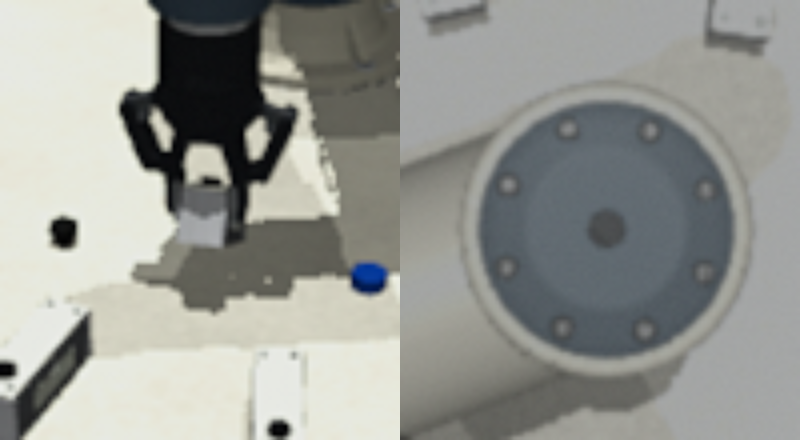

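```bash
python3 -m inch '0 0 15 0 -1;0 0 15 0 -1;0 0 0 0 -1;0 0 0 0 -1' 120; python3 -c "
from cell import ctrl;print(ctrl.sense()['moment'])"; python3 -m inch '0 0 -25 0 -1;0 0 -10 0 -1;0 0 -10 0 -1;0 0 -10 0 -1;0 0 -10 0 -1;0 0 -10 0 -1;0 0 -10 0 -1;0 0 -6 0 -1' 20
```

```text
clock: 7.05
eef_pos: [0.4756, 0.0091, 0.1204]
ee_rot: [3.141, 0.074, -0.002]
force: [-0.1, 0.4, -5.3]
opening: 0.0337
grasp_force: 121.1
[-0.02349573 -0.20281681 -0.01836216]
clock: 8.05
eef_pos: [0.4826, 0.0104, 0.0339]
ee_rot: [-3.14, -0.079, -0.02]
force: [5.5, 1.3, 4.5]
opening: 0.0341
grasp_force: 123.3
```

```bash
python3 -m inch '0 0 0 0 0;0 0 0 0 0;0 0 0 0 -1;0 0 0 0 -1;0 0 0 0 -1' 120; python3 -m inch '0 0 6 0 -1;0 0 6 0 -1;0 0 0 0 -1;0 0 0 0 -1';  python3 -c "
from cell import ctrl;print(ctrl.sense()['moment'])"; python3 -m inch '0 0 0 0 -1;0 0 0 0 -1'; python3 - <<'E'
from h import *
print(ctrl.sense()['moment'])
f=ctrl.grab_frame("scene"); c=w2pix(f,ctrl.sense()['eef_pos']).astype(int)
cv2.imwrite("pics/t4.png",cv2.resize(f["image"][c[1]-50:c[1]+60,c[0]-70:c[0]+70,::-1],None,fx=4,fy=4))
E
```

```text
clock: 8.68
eef_pos: [0.4761, 0.0092, 0.0308]
ee_rot: [3.141, 0.074, 0.0]
force: [-1.3, 0.5, 4.9]
opening: 0.0345
grasp_force: 119.6
clock: 9.18
eef_pos: [0.4759, 0.0092, 0.042]
ee_rot: [-3.141, -0.074, 0.001]
force: [0.3, 0.2, -4.5]
opening: 0.0346
grasp_force: 119.7
[-0.01570294 -0.20563278  0.05431484]
clock: 9.43
eef_pos: [0.476, 0.0092, 0.0421]
ee_rot: [3.141, 0.074, -0.001]
force: [-0.4, 0.7, -5.3]
opening: 0.0346
grasp_force: 119.7
[-0.0307429  -0.24957737 -0.01530938]
```

View pics/t4.png

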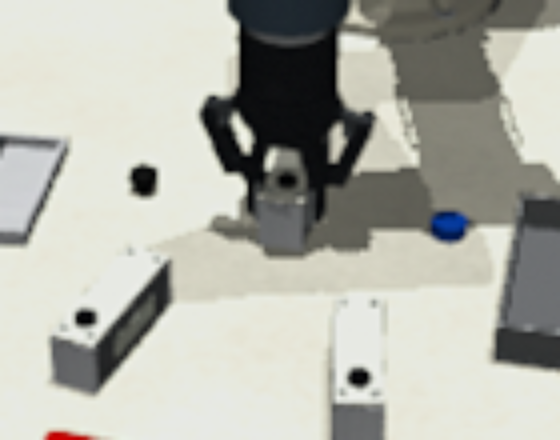

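```bash
python3 -m inch '0 0 -11 0 -1;0 0 0 0 0.3;0 0 0 0 0.3;-45 -2 0 0 0.3;-47 -2 0 0 0.3;0 0 0 0 -1;0 0 0 0 -1;0 0 0 0 -1' 20; python3 -m inch '0 0 30 0 -1;0 0 40 0 -1;0 0 20 0 -1;0 0 0 0 -1;0 0 0 0 -1;0 0 0 0 -1;0 0 0 0 -1' 20;  python3 -c "
from cell import ctrl;print(ctrl.sense()['moment'])"; for i in 1 2 3; do python3 -m inch '0 0 -10 0 -1' 120 | grep -E 'eef|force'; done
```

```text
clock: 10.48
eef_pos: [0.384, 0.0052, 0.0315]
ee_rot: [3.14, 0.074, -0.002]
force: [-6.9, 1.8, 9.0]
opening: 0.0357
grasp_force: 24.3
clock: 11.35
eef_pos: [0.3838, 0.005, 0.1205]
ee_rot: [3.14, 0.074, -0.003]
force: [0.1, -0.2, -4.5]
opening: 0.0354
grasp_force: 20.6
[-0.00402959  0.19574683 -0.03273832]
eef_pos: [0.3847, 0.0054, 0.1112]
force: [-0.2, -0.6, -6.9]
grasp_force: 121.1
eef_pos: [0.3838, 0.0052, 0.1003]
force: [0.1, -0.1, -4.9]
grasp_force: 121.1
eef_pos: [0.3838, 0.0051, 0.0903]
force: [-0.1, -0.6, -5.8]
grasp_force: 121.1
```

```bash
for i in 1 2 3 4; do python3 -m inch '0 0 -6 0 -1' 120 | grep -E 'eef|^force'; done
```

```text
eef_pos: [0.3831, 0.0046, 0.0858]
force: [-8.1, -1.5, 13.9]
eef_pos: [0.3841, 0.0046, 0.0808]
force: [-20.0, -0.7, 31.1]
eef_pos: [0.3846, 0.0049, 0.0748]
force: [-15.3, 0.1, 23.7]
eef_pos: [0.3848, 0.0052, 0.0685]
force: [-9.9, 1.4, 16.6]
```

```bash
python3 -m inch '0 0 -10 0 -1;0 0 -10 0 -1;0 0 -8 0 -1;0 0 -6 0 -1;0 0 0 0 0;0 0 0 0 0;0 0 0 0 -1;0 0 0 0 -1' 120; python3 -m inch '0 0 0 0 -1;0 0 6 0 -1;0 0 6 0 -1;0 0 0 0 -1;0 0 0 0 -1;0 0 0 0 -1'; python3 -c "
from cell import ctrl;print(ctrl.sense()['moment'])"; for i in 1 2; do python3 -m inch '0 0 0 0 -1'>/dev/null;python3 -c "
from cell import ctrl;s=ctrl.sense();print(s['moment'],s['force'])"; done
```

```text
clock: 13.22
eef_pos: [0.385, 0.0054, 0.0342]
ee_rot: [-3.141, -0.075, -0.003]
force: [-2.4, -0.2, 6.9]
opening: 0.0339
grasp_force: 119.7
clock: 13.98
eef_pos: [0.3839, 0.0051, 0.0451]
ee_rot: [3.141, 0.074, -0.001]
force: [-0.2, 0.7, -4.6]
opening: 0.0339
grasp_force: 119.8
[0.02214005 0.26999089 0.0028563 ]
[0.01774058 0.24341086 0.01972991] [-0.8103138  -1.04371166 -6.34323563]
[0.00212596 0.243348   0.00366245] [-0.62655081  0.19124067 -5.84672321]
```

```bash
python3 - <<'E'
from h import *
f=np.load("top0.npy",allow_pickle=True).item(); g=f["image"].max(2)
u0,v0=335,195; w=cv2.resize(g[v0:290,u0:455],None,fx=4,fy=4,interpolation=cv2.INTER_CUBIC)
m=(w<100).astype(np.uint8); m=cv2.morphologyEx(m,cv2.MORPH_OPEN,np.ones((15,15)))
C=[]
for c in cv2.findContours(m,0,2)[0]:
    if cv2.contourArea(c)<800: continue
    b=cv2.boxPoints(cv2.minAreaRect(c)); P=np.array([pix2w(f,(x+.5)/4-.5+u0,(y+.5)/4-.5+v0,.014)[:2] for x,y in b])
    e=P[1]-P[0],P[2]-P[1]; L=max(e,key=np.linalg.norm)
    print(P.mean(0).round(4),[np.linalg.norm(x).round(4) for x in e],np.degrees(np.arctan2(L[1],L[0])).round(1)); C.append(P.mean(0))
C=np.array(C);print(C.mean(0)); d=C[0]-C[1];print(np.linalg.norm(d),np.degrees(np.arctan2(d[1],d[0])))
cv2.imwrite("pics/tray.png",cv2.resize(f["image"][195:290,335:455,::-1],None,fx=6,fy=6,interpolation=cv2.INTER_CUBIC))
E
```

```text
[ 0.4637 -0.2611] [np.float64(0.021), np.float64(0.1355)] -173.8
[ 0.4715 -0.33  ] [np.float64(0.0221), np.float64(0.1358)] -173.7
[ 0.46760865 -0.2955486 ]
0.06936291824566874 96.39124916139602
```

View pics/tray.png

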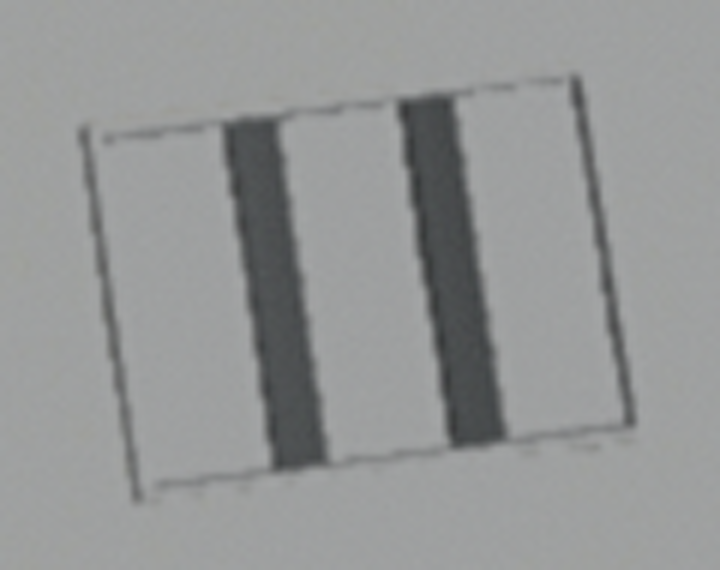

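```bash
python3 -m inch '0 0 50 0 -1;6.5 -53.6 10 0.061 -1;6.5 -53.6 0 0 -1;6.5 -53.6 0 0 -1;6.5 -53.6 0 0 -1;6.5 -53.6 0 0 -1;6.5 -53.6 0 0 -1;6.5 -53.6 0 0 -1'; python3 -m inch '0 0 -15 0 -1;0 0 -15 0 -1;0 0 -8 0 -1;0 0 0 0 -1;0 0 0 0 -1'
```

```text
clock: 15.22
eef_pos: [0.4295, -0.3718, 0.1048]
ee_rot: [-3.137, -0.17, 0.001]
force: [2.0, 0.9, -5.1]
opening: 0.0339
grasp_force: 122.3
clock: 15.85
eef_pos: [0.4302, -0.3698, 0.068]
ee_rot: [3.136, 0.172, 0.002]
force: [-0.3, 0.0, -5.0]
opening: 0.0334
grasp_force: 122.6
```

```bash
python3 -m inch '0 0 -12 0 -1;0 0 -8 0 -1;0 0 -4 0 -1;0 0 -2 0 -1;0 0 0 0 -1'; python3 -m inch '0 0 -3 0 -1;0 0 0 0 -1'
```

```text
clock: 16.48
eef_pos: [0.4297, -0.3701, 0.0412]
ee_rot: [3.137, 0.17, -0.0]
force: [0.3, -0.4, -4.4]
opening: 0.0341
grasp_force: 122.7
clock: 16.73
eef_pos: [0.4297, -0.3702, 0.0386]
ee_rot: [3.137, 0.17, 0.0]
force: [-1.1, -0.8, -2.8]
opening: 0.0337
grasp_force: 123.3
```

```bash
python3 -m inch '0 0 -1.5 0 -1;0 0 0 0 -1;0 0 0 0 0.1;0 0 0 0 0.1;0 0 0 0 0.1;0 0 40 0 0.1;0 0 40 0 0.1'
```

```text
clock: 17.6
eef_pos: [0.4296, -0.37, 0.1175]
ee_rot: [-3.137, -0.17, 0.001]
force: [1.1, -0.1, -0.0]
opening: 0.047
grasp_force: 0.0
```

```bash
python3 -m inch '26 49.4 0 -0.0457 0.7;26 49.4 0 -0.0457 0.7;26 49.4 0 -0.0457 0.7;26 49.4 0 -0.0457 0.7;26 49.4 0 -0.0457 0.7;26 49.4 0 -0.0457 0.7;0 0 -25 0 0.7;0 0 0 0 0.7'; python3 - <<'E'
from h import *
f=ctrl.grab_frame("top"); c=w2pix(f,[.475,-.365,.05]).astype(int)
g=f["image"][195:290,335:455,::-1]
cv2.imwrite("pics/v.png",np.hstack([cv2.resize(g,None,fx=4,fy=4,interpolation=cv2.INTER_CUBIC)]))
g=f["image"].max(2); n,l,s,ce=cv2.connectedComponentsWithStats((g<75).astype(np.uint8))
for i in range(1,n):
    if 8<s[i,4]<60 and s[i,1]>130: print(s[i],ce[i],pix2w(f,*ce[i],.056)[:2])
E
```

```text
clock: 18.6
eef_pos: [0.5844, -0.073, 0.0898]
ee_rot: [3.13, -0.259, -0.007]
force: [-0.4, -0.8, 0.2]
opening: 0.073
grasp_force: 0.0
[330 197   6   4  11] [332.63636364 198.54545455] [ 0.56794998 -0.14608716]
[299 202  20   4  58] [307.75862069 203.5       ] [ 0.55766409 -0.0893313 ]
[255 206   7   7  42] [257.85714286 208.78571429] [0.54762478 0.02418789]
[424 215   6   5  23] [426.7826087  217.08695652] [ 0.52219532 -0.35719946]
[318 256   8   8  53] [321.56603774 259.54716981] [ 0.43098652 -0.11701054]
```

```bash
python3 -m inch '1 0 -30 0 0.7;0 0 -26 0 0.7;0 0 0 0 -1;0 0 0 0 -1;0 0 0 0 -1;0 0 0 0 -1;0 0 6 0 -1;0 0 6 0 -1' 120; python3 -m inch '0 0 0 0 -1;0 0 0 0 -1' ;for i in 1 2 3; do python3 -m inch '0 0 0 0 -1'>/dev/null;python3 -c "
from cell import ctrl;s=ctrl.sense();print(s['moment'],s['force'],s['eef_pos'])"; done
```

```text
clock: 19.65
eef_pos: [0.5859, -0.0734, 0.0476]
ee_rot: [-3.13, 0.261, 0.003]
force: [0.6, -0.5, -5.8]
opening: 0.0339
grasp_force: 119.4
clock: 19.9
eef_pos: [0.5863, -0.0735, 0.0474]
ee_rot: [-3.131, 0.261, 0.001]
force: [-0.3, 0.6, -4.8]
opening: 0.0338
grasp_force: 119.4
[0.0362707  0.26976898 0.01735024] [-0.44549595 -0.54019191 -4.24704625] [ 0.58636836 -0.0735551   0.04736894]
[0.00907463 0.25541356 0.0114587 ] [-0.20466385 -0.35197521 -5.55582859] [ 0.58652758 -0.07358707  0.0475738 ]
[-0.01548666  0.24485583  0.01557896] [-0.41376264  0.61408493 -4.69188404] [ 0.5866232  -0.07361089  0.04767556]
```

```bash
python3 -m inch '0 0 -12 0 -1;0 0 0 0 0;0 0 0 0 0;0 0 0 0 -1;0 0 0 0 -1;0 0 40 0 -1;0 0 45 0 -1;0 0 0 0 -1' 20; python3 -m inch '0 0 0 0 -1;0 0 0 0 -1;0 0 0 0 -1;0 0 0 0 -1;0 0 0 0 -1;0 0 0 0 -1' 20;python3 -c "
from cell import ctrl;s=ctrl.sense();print(s['moment'])"; for i in 1 2 3; do python3 -m inch '0 0 -10 0 -1' | grep -E 'eef|^force'; done
```

```text
clock: 21.28
eef_pos: [0.5882, -0.0735, 0.1235]
ee_rot: [-3.13, 0.26, -0.008]
force: [-0.6, 0.5, -5.7]
opening: 0.0357
grasp_force: 20.7
clock: 22.02
eef_pos: [0.5867, -0.0736, 0.1208]
ee_rot: [-3.131, 0.26, -0.0]
force: [-0.4, 0.3, -5.3]
opening: 0.0358
grasp_force: 20.7
[0.05815115 0.17929158 0.0126039 ]
eef_pos: [0.5874, -0.0736, 0.1113]
force: [-0.2, -0.4, -5.4]
eef_pos: [0.5867, -0.0739, 0.1029]
force: [-13.3, 5.3, 29.9]
eef_pos: [0.5882, -0.074, 0.0961]
force: [-13.7, 4.6, 29.9]
```

```bash
python3 -m inch '0 0 -12 0 -1;0 0 -12 0 -1;0 0 -12 0 -1;0 0 -10 0 -1;0 0 -8 0 -1;0 0 -3 0 -1;0 0 0 0 0;0 0 0 0 0' 20; python3 -m inch '0 0 0 0 -1;0 0 0 0 -1;0 0 0 0 -1;0 0 6 0 -1;0 0 6 0 -1;0 0 0 0 -1;0 0 0 0 -1' 120 ;for i in 1 2 3; do python3 -m inch '0 0 0 0 -1'>/dev/null;python3 -c "
from cell import ctrl;s=ctrl.sense();print(s['moment'],s['force'],s['eef_pos'])"; done
```

```text
clock: 23.4
eef_pos: [0.5876, -0.0736, 0.034]
ee_rot: [3.131, -0.26, 0.003]
force: [0.4, -0.4, 0.2]
opening: 0.0429
grasp_force: 0.0
clock: 24.28
eef_pos: [0.5863, -0.0735, 0.0454]
ee_rot: [-3.131, 0.261, 0.001]
force: [0.3, 0.2, -5.7]
opening: 0.0339
grasp_force: 119.7
[0.07053696 0.08024974 0.00615356] [-0.92022738  0.06044355 -4.33925784] [ 0.58637008 -0.0735633   0.04541147]
[-0.01527296  0.02430158 -0.05909459] [-0.36311754  0.10367683 -5.76985283] [ 0.58650159 -0.07360051  0.04559331]
[0.04920733 0.07097709 0.04165287] [-0.2840554  -0.1049062  -5.04723151] [ 0.58663288 -0.07358138  0.04570582]
```

```bash
python3 - <<'E'
from h import *
f=ctrl.grab_frame("scene"); t=ctrl.sense()['eef_pos']; a=np.radians(-9.5); np.save("sB.npy",f,allow_pickle=True)
for dz in(.0,.02,):
  r=[]
  for s in range(10,150,5):
    p=[t[0]+s/1e3*np.cos(a),t[1]+s/1e3*np.sin(a),t[2]+dz]
    u,v=w2pix(f,p).round().astype(int); r.append((s,int(f["image"][v,u].max())))
  print(dz,r)
c=w2pix(f,t).astype(int)
cv2.imwrite("pics/b1.png",cv2.resize(f["image"][c[1]-60:c[1]+60,c[0]-70:c[0]+70,::-1],None,fx=4.5,fy=4.5,interpolation=cv2.INTER_CUBIC))
E
```

```text
0.0 [(10, 223), (15, 220), (20, 207), (25, 188), (30, 193), (35, 195), (40, 195), (45, 224), (50, 184), (55, 80), (60, 104), (65, 103), (70, 103), (75, 104), (80, 102), (85, 104), (90, 190), (95, 218), (100, 214), (105, 215), (110, 216), (115, 215), (120, 216), (125, 217), (130, 215), (135, 213), (140, 207), (145, 221)]
0.02 [(10, 99), (15, 100), (20, 100), (25, 95), (30, 146), (35, 131), (40, 3), (45, 2), (50, 0), (55, 193), (60, 219), (65, 224), (70, 177), (75, 147), (80, 100), (85, 97), (90, 155), (95, 212), (100, 217), (105, 215), (110, 212), (115, 213), (120, 213), (125, 211), (130, 212), (135, 211), (140, 210), (145, 211)]
```

View pics/b1.png

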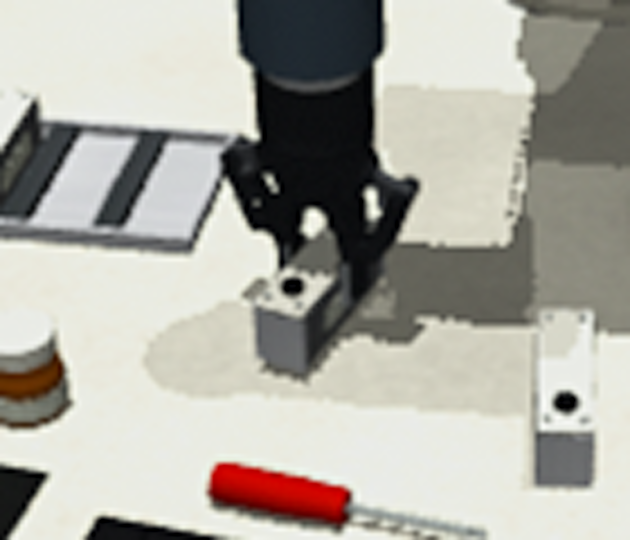

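```bash
python3 - <<'E'
from h import *
f=np.load("sB.npy",allow_pickle=True).item(); t=ctrl.sense()['eef_pos']; c=w2pix(f,t).astype(int)
u,v=(292.5/4.5-.5+c[0]-70,286.5/4.5-.5+c[1]-60)
for z in(.061,.064): p=pix2w(f,u,v,z)[:2]; d=p-t[:2]; a=np.radians(-9.5); print(p,d@[np.cos(a),np.sin(a)],d@[-np.sin(a),np.cos(a)])
# corner check: bottom right front & lid front corners
for x,y,z in((258,318,.057),(308,348,.057)): print(pix2w(f,(x+.5)/4.5-.5+c[0]-70,(y+.5)/4.5-.5+c[1]-60,z)[:2]-t[:2])
E
```

```text
[ 0.62562718 -0.07997245] 0.03948479541553926 0.00014246726190065336
[ 0.62955155 -0.07851287] 0.04311444189187654 0.002229736550677198
[ 0.07213201 -0.01812343]
[0.09367531 0.02211592]
```

```bash
python3 -m inch '0 0 -12 0 -1;0 0 0 0 0.3;0 0 0 0 0.3;47 -8 0 0 0.3;0 0 0 0 -1;0 0 0 0 -1;0 0 0 0 -1;-20 3.3 40 0 -1' 20; python3 -m inch '-20 3.3 45 0 -1;0 0 0 0 -1;0 0 0 0 -1;0 0 0 0 -1;0 0 0 0 -1;0 0 0 0 -1;0 0 0 0 -1;0 0 0 0 -1' 20;  python3 -c "
from cell import ctrl;s=ctrl.sense();print(s['moment'])"; for i in 1 2; do python3 -m inch '0 0 -8 0 -1' | grep -E 'eef|^force'; done
```

```text
clock: 25.7
eef_pos: [0.6101, -0.0781, 0.0696]
ee_rot: [3.13, -0.262, -0.016]
force: [-1.4, 0.3, -4.9]
opening: 0.036
grasp_force: 20.7
clock: 26.7
eef_pos: [0.5937, -0.075, 0.1187]
ee_rot: [3.131, -0.261, -0.0]
force: [-0.4, -0.1, -5.6]
opening: 0.0356
grasp_force: 20.9
[-0.06264766 -0.22036212  0.02924619]
eef_pos: [0.5943, -0.075, 0.1112]
force: [-0.5, 0.7, -6.4]
eef_pos: [0.5934, -0.0749, 0.102]
force: [-1.3, -1.0, -5.5]
```

```bash
for i in 1 2 3 4; do python3 -m inch '0 0 -7 0 -1' | grep -E 'eef|^force'; python3 -c "
from cell import ctrl;s=ctrl.sense();print(s['moment'])"; done
```

```text
eef_pos: [0.5933, -0.075, 0.0948]
force: [0.2, 0.2, -5.1]
[-0.02761157 -0.1966217   0.01159067]
eef_pos: [0.5935, -0.075, 0.0881]
force: [-0.5, -0.1, -5.3]
[-0.03280553 -0.18539495 -0.05664289]
eef_pos: [0.5937, -0.075, 0.0812]
force: [-0.2, -0.6, -5.5]
[-0.03793398 -0.27132173  0.03726748]
eef_pos: [0.5937, -0.075, 0.0743]
force: [0.5, 0.2, -5.4]
[-0.02834465 -0.16839356  0.00498214]
```

```bash
python3 -m inch '3 0 -15 0 -1;10 -2 -15 0 -1;7 -1 -10 0 -1;0 0 0 0 0.3;0 0 0 0 0.3;11 -2 0 0 0.3;0 0 0 0 -1;0 0 0 0 -1' 20; python3 -m inch '0 0 0 0 -1;-10 1.6 55 0 -1;-20 3.3 40 0 -1;0 0 -20 0 -1;0 0 20 0 -1;0 0 0 0 -1;0 0 0 0 -1' 20;  python3 -c "
from cell import ctrl;s=ctrl.sense();print(s['moment'])"; for i in 1 2 3; do python3 -m inch '0 0 -8 0 -1' | grep -E 'eef|^force'; done
```

```text
clock: 28.45
eef_pos: [0.6255, -0.0802, 0.0351]
ee_rot: [3.131, -0.26, 0.003]
force: [2.8, -0.7, -0.7]
opening: 0.0354
grasp_force: 21.2
clock: 29.32
eef_pos: [0.5935, -0.0749, 0.1281]
ee_rot: [-3.13, 0.261, 0.005]
force: [0.4, 0.4, -6.0]
opening: 0.0357
grasp_force: 23.5
[ 0.00351078 -0.0705864  -0.05224658]
eef_pos: [0.5943, -0.075, 0.1207]
force: [-0.6, -0.2, -5.4]
eef_pos: [0.5957, -0.0753, 0.1136]
force: [3.6, 0.1, 9.1]
eef_pos: [0.6004, -0.076, 0.1104]
force: [8.7, -0.6, 18.8]
```

```bash
python3 -m inch '14 -2.3 -5 0 -1;18 -3 -9 0 -1;15 -2.5 -11 0 -1;13 -2.2 -14 0 -1;10.5 -1.7 -16 0 -1;7.6 -1.3 -18 0 -1' 20; python3 -m inch '0 0 -2 0 0;0 0 0 0 0;0 0 0 0 -1;0 0 0 0 -1;0 0 0 0 -1;0 0 6 0 -1;0 0 6 0 -1;0 0 0 0 -1' 120 ;for i in 1 2 3; do python3 -m inch '0 0 0 0 -1'>/dev/null;python3 -c "
from cell import ctrl;s=ctrl.sense();print(s['moment'],s['force'],s['eef_pos'])"; done
```

```text
clock: 30.45
eef_pos: [0.6738, -0.0884, 0.0333]
ee_rot: [3.13, -0.259, 0.002]
force: [-13.5, 6.1, 39.5]
opening: 0.0355
grasp_force: 30.9
clock: 31.45
eef_pos: [0.6729, -0.088, 0.043]
ee_rot: [-3.131, 0.261, -0.001]
force: [0.0, 0.6, -5.9]
opening: 0.0342
grasp_force: 119.7
[ 0.03652823 -0.29015136 -0.05306103] [ 0.4761661   0.42870225 -5.90533061] [ 0.67244011 -0.08804163  0.04238548]
[-0.04709884 -0.27280306 -0.02009849] [-0.38300373 -0.76219    -4.83696063] [ 0.67251184 -0.08809597  0.04240392]
[-0.05908581 -0.30891003 -0.05243666] [ 0.19229391 -0.20470249 -4.49808958] [ 0.67263902 -0.08804935  0.04253563]
```

```bash
python3 -m inch '0 0 -12 0 -1;0 0 0 0 0.6;0 0 0 0 0.6;0 0 60 0 0.7;-18 45.6 0 0.0925 0.7;-18 45.6 0 0.0925 0.7;-18 45.6 0 0.0925 0.7;-18 45.6 0 0.0925 0.7' ; python3 -m inch '0 0 0 0 0.7'; python3 - <<'E'
from h import *
f=ctrl.grab_frame("top"); np.save("top1.npy",f,allow_pickle=True)
g=f["image"].max(2); n,l,s,ce=cv2.connectedComponentsWithStats((g<85).astype(np.uint8))
for i in range(1,n):
    if 8<s[i,4]<80 and s[i,1]>110: print(s[i],ce[i],pix2w(f,*ce[i],.052)[:2])
E
```

```text
clock: 32.83
eef_pos: [0.6002, 0.0956, 0.0912]
ee_rot: [-3.125, -0.325, -0.001]
force: [1.0, 1.1, 0.4]
opening: 0.0724
grasp_force: 0.0
clock: 32.95
eef_pos: [0.5999, 0.0972, 0.0913]
ee_rot: [-3.124, -0.328, -0.001]
force: [-0.4, -0.5, 0.6]
opening: 0.0727
grasp_force: 0.0
[357 140   7   6  10] [359.7 142.9] [ 0.69568599 -0.21295147]
[354 142   7   6  10] [357.2 144.5] [ 0.6920601  -0.20707122]
[362 146   7   3  12] [365.41666667 147.        ] [ 0.6858777  -0.22573783]
[193 148   8   8  48] [196.375      151.83333333] [0.68186267 0.16388657]
[121 158   6   4  11] [123.72727273 159.45454545] [0.66718493 0.33182854]
[128 158   2  10  13] [128.53846154 161.69230769] [0.6617626 0.3206573]
[302 161   5   5  18] [303.72222222 162.88888889] [ 0.65156221 -0.08293007]
[246 168   6   4  17] [248.76470588 169.52941176] [0.6384778  0.04359663]
[247 174   7   9  36] [250.44444444 178.44444444] [0.61778899 0.04005508]
[424 215   6   5  25] [426.76 217.2 ] [ 0.52205593 -0.35861383]
[318 256   8   8  55] [321.56363636 259.67272727] [ 0.43045913 -0.11751997]
```

```bash
python3 -m inch '1 -2 -30 0 0.7;0 0 -27 0 0.7;0 0 0 0 -1;0 0 0 0 -1;0 0 0 0 -1;0 0 0 0 -1;0 0 6 0 -1;0 0 6 0 -1' 120; python3 -m inch '0 0 0 0 -1;0 0 0 0 -1' ;for i in 1 2 3; do python3 -m inch '0 0 0 0 -1'>/dev/null;python3 -c "
from cell import ctrl;s=ctrl.sense();print(s['moment'],s['force'],s['eef_pos'])"; done
```

```text
clock: 34.0
eef_pos: [0.6009, 0.0922, 0.0453]
ee_rot: [-3.125, -0.319, 0.003]
force: [0.7, -0.4, -3.7]
opening: 0.0339
grasp_force: 119.6
clock: 34.25
eef_pos: [0.6014, 0.0923, 0.0454]
ee_rot: [-3.125, -0.32, 0.001]
force: [-0.2, -0.3, -4.9]
opening: 0.0343
grasp_force: 119.6
[-0.05438719  0.11200724  0.0177578 ] [ 0.35830806 -1.14451361 -4.47466737] [0.60148039 0.09226786 0.045363  ]
[-0.06547577  0.10897071 -0.01711682] [-0.16571177  0.30283554 -3.41732543] [0.60165854 0.0922855  0.04557776]
[-0.04973     0.1218398  -0.02480854] [ 0.5888882   0.1059383  -4.75615289] [0.60173032 0.09230056 0.04568565]
```

```bash
python3 -m inch '0 0 -12 0 -1;0 0 0 0 0.2;-10 -2 0 0 0.2;0 0 0 0 -1;0 0 0 0 -1;0 0 0 0 -1;0 0 60 0 -1;0 0 45 0 -1' 20; python3 -m inch '0 0 -40 0 -1;0 0 40 0 -1;0 0 0 0 -1;0 0 0 0 -1'; for i in 1 2 3; do python3 -m inch '0 0 0 0 -1'>/dev/null;python3 -c "
from cell import ctrl;s=ctrl.sense();print(s['moment'],s['force'],s['eef_pos'])"; done
```

```text
clock: 35.62
eef_pos: [0.5917, 0.0903, 0.1394]
ee_rot: [3.125, 0.32, -0.001]
force: [9.3, -0.1, -20.9]
opening: 0.0351
grasp_force: 23.5
clock: 36.12
eef_pos: [0.5914, 0.0905, 0.1376]
ee_rot: [-3.125, -0.319, 0.002]
force: [-1.0, -0.5, -5.2]
opening: 0.0354
grasp_force: 30.3
[-0.01784377  0.1051593  -0.00640626] [ 0.28590683  0.58005735 -5.69810024] [0.5911287  0.09022783 0.13727727]
[-0.0299293   0.12986774  0.0017644 ] [-0.26422681 -0.10098083 -4.71675474] [0.59143578 0.09024209 0.13785609]
[-0.05922947  0.11367161 -0.03675938] [-0.67332743 -0.48779639 -4.91528542] [0.59163758 0.09028409 0.13836274]
```

```bash
for i in 1 2 3 4 5; do python3 -m inch '0 0 -9 0 -1' | grep -E 'eef|^force'; done
```

```text
eef_pos: [0.5923, 0.0905, 0.1301]
force: [-0.1, 0.5, -4.5]
eef_pos: [0.5915, 0.0903, 0.1199]
force: [0.5, 0.5, -5.3]
eef_pos: [0.5928, 0.0896, 0.1155]
force: [-13.8, 0.8, 40.9]
eef_pos: [0.5963, 0.0904, 0.1125]
force: [-14.9, 0.9, 49.6]
eef_pos: [0.5986, 0.0911, 0.1067]
force: [-16.0, 1.3, 58.1]
```

```bash
python3 -m inch '-13.7 -2.9 -3 0 -1;-17.6 -3.7 -8 0 -1;-15 -3.2 -10 0 -1;-13 -2.8 -14 0 -1;-10.4 -2.2 -16 0 -1;-7.5 -1.6 -16 0 -1' 20; python3 -m inch '0 0 0 0 0;0 0 0 0 0'; python3 -m inch '0 0 0 0 -1;0 0 0 0 -1;0 0 0 0 -1;0 0 6 0 -1;0 0 6 0 -1;0 0 0 0 -1;0 0 0 0 -1' 120 ;for i in 1 2 3; do python3 -m inch '0 0 0 0 -1'>/dev/null;python3 -c "
from cell import ctrl;s=ctrl.sense();print(s['moment'],s['force'],s['eef_pos'])"; done
```

```text
clock: 37.88
eef_pos: [0.5184, 0.0751, 0.029]
ee_rot: [-3.124, -0.323, -0.016]
force: [-6.8, 3.7, 62.1]
opening: 0.0353
grasp_force: 53.4
clock: 38.12
eef_pos: [0.5152, 0.074, 0.0272]
ee_rot: [-3.125, -0.32, -0.002]
force: [0.7, -0.3, 0.8]
opening: 0.0431
grasp_force: 0.0
clock: 39.0
eef_pos: [0.5142, 0.0738, 0.0385]
ee_rot: [3.125, 0.32, -0.001]
force: [0.4, -0.4, -5.3]
opening: 0.0345
grasp_force: 119.7
[-0.02117385  0.30707935 -0.02198847] [-1.0632016   0.08030769 -4.64375977] [0.51428343 0.07381568 0.03846495]
[-0.08975062  0.36573558  0.00801362] [-4.38553461e-01  2.58510600e-03 -4.85905846e+00] [0.51444349 0.07385399 0.03858883]
[-0.06366768  0.28784486  0.02629194] [-0.52382172 -0.08373962 -3.68552725] [0.51450462 0.07387204 0.03868887]
```

```bash
python3 -m inch '0 0 60 0 -1;-20 50 0 -0.0425 -1;-20 50 0 -0.0425 -1;-20 50 0 -0.0425 -1;-20 50 0 -0.0425 -1;0 0 -20 0 -1;0 0 -20 0 -1;0 0 -10 0 -1'; python3 -m inch '0 0 -8 0 -1;0 0 -4 0 -1;0 0 0 0 -1'; python3 -m inch '0 0 -3 0 -1;0 0 0 0 -1'
```

```text
clock: 40.38
eef_pos: [0.434, 0.2736, 0.0477]
ee_rot: [3.14, 0.054, -0.002]
force: [-0.6, 0.7, -4.6]
opening: 0.0345
grasp_force: 122.1
clock: 40.75
eef_pos: [0.4348, 0.2739, 0.0369]
ee_rot: [-3.141, -0.053, -0.0]
force: [-0.7, -0.1, -4.1]
opening: 0.0346
grasp_force: 122.1
clock: 41.0
eef_pos: [0.4346, 0.2739, 0.0338]
ee_rot: [-3.141, -0.053, -0.0]
force: [0.1, -0.4, -4.7]
opening: 0.0344
grasp_force: 122.1
```

Force unchanged, so not yet on the floor; lower a little more, then release.

```bash
python3 -m inch '0 0 -2 0 -1;0 0 0 0 -1'; python3 -m inch '0 0 -2 0 -1;0 0 0 0 -1'
```

```text
clock: 41.25
eef_pos: [0.4348, 0.2741, 0.0319]
ee_rot: [-3.141, -0.054, -0.001]
force: [0.7, 0.2, -3.2]
opening: 0.0345
grasp_force: 122.2
clock: 41.5
eef_pos: [0.4348, 0.2741, 0.0315]
ee_rot: [-3.141, -0.054, -0.002]
force: [-6.0, -1.6, 10.2]
opening: 0.0346
grasp_force: 124.2
```

```bash
python3 -m inch '0 0 0 0 0.2;0 0 0 0 0.2;0 0 40 0 0.2;0 0 40 0 0.7;25.6 -50 0 -0.0286 0.7;25.6 -50 0 -0.0286 0.7;25.6 -50 0 -0.0286 0.7;25.6 -50 0 -0.0286 0.7'; python3 -m inch '25.6 -50 0 -0.0286 0.7;25.6 -50 0 -0.0286 0.7;25.6 -50 0 -0.0286 0.7;0 0 -20 0 0.7;0 0 0 0 0.7'; python3 - <<'E'
from h import *
f=ctrl.grab_frame("top"); np.save("top2.npy",f,allow_pickle=True)
g=f["image"].max(2); n,l,s,ce=cv2.connectedComponentsWithStats((g<75).astype(np.uint8))
for i in range(1,n):
    if 8<s[i,4]<80 and s[i,1]>110: print(s[i],ce[i],pix2w(f,*ce[i],.056)[:2])
E
```

```text
clock: 42.5
eef_pos: [0.538, 0.0723, 0.1101]
ee_rot: [-3.139, 0.127, -0.002]
force: [1.3, 1.2, 0.5]
opening: 0.0727
grasp_force: 0.0
clock: 43.12
eef_pos: [0.6127, -0.0768, 0.0879]
ee_rot: [3.13, -0.263, -0.006]
force: [-0.6, 0.7, 0.2]
opening: 0.0726
grasp_force: 0.0
[257 184   7   8  41] [259.82926829 187.90243902] [0.5952012  0.01889067]
[425 215   5   5  23] [427.         217.17391304] [ 0.52199061 -0.35767947]
[144 220   5   5  21] [146. 222.] [0.52202179 0.27864282]
[318 256   8   8  52] [321.55769231 259.53846154] [ 0.43100622 -0.11699238]
```

```bash
python3 -m inch '1 0 -30 0 0.7;0 0 -21 0 0.7;0 0 0 0 -1;0 0 0 0 -1;0 0 0 0 -1;0 0 0 0 -1;0 0 10 0 -1;0 0 0 0 -1' 120; python3 -m inch '0 0 25 0 -1;0 0 25 0 -1'; python3 -m inch '0 0 0 0 -1;0 0 0 0 -1';  python3 -c "
from cell import ctrl;s=ctrl.sense();print(s['moment'])"
```

```text
clock: 44.18
eef_pos: [0.6151, -0.0759, 0.0495]
ee_rot: [-3.13, 0.261, -0.002]
force: [0.3, 0.8, -5.3]
opening: 0.0335
grasp_force: 119.9
clock: 44.42
eef_pos: [0.6141, -0.0759, 0.0984]
ee_rot: [-3.131, 0.261, 0.004]
force: [0.4, 0.0, -4.1]
opening: 0.0336
grasp_force: 120.2
clock: 44.68
eef_pos: [0.6137, -0.0758, 0.0971]
ee_rot: [-3.13, 0.262, 0.004]
force: [-0.4, -0.3, -6.1]
opening: 0.0332
grasp_force: 120.5
[0.08012209 0.0642473  0.0660294 ]
```

```bash
python3 -m inch '-38.4 -37.5 0 0.0685 -1;-38.4 -37.5 0 0.0685 -1;-38.4 -37.5 0 0.0685 -1;-38.5 -37.7 0 0.0685 -1;0 0 -15 0 -1;0 0 -15 0 -1;0 0 -8 0 -1;0 0 0 0 -1'; python3 -m inch '0 0 -8 0 -1;0 0 -4 0 -1;0 0 0 0 -1'
```

```text
clock: 45.68
eef_pos: [0.461, -0.2256, 0.0596]
ee_rot: [-3.136, -0.171, 0.004]
force: [-0.4, 0.5, -4.0]
opening: 0.0334
grasp_force: 121.0
clock: 46.05
eef_pos: [0.4609, -0.2262, 0.0485]
ee_rot: [-3.137, -0.169, 0.001]
force: [-0.1, 0.4, -4.9]
opening: 0.0339
grasp_force: 121.0
```

```bash
for i in 1 2 3 4; do python3 -m inch '0 0 -2 0 -1;0 0 0 0 -1' | grep -E 'eef|^force|clock'; done
```

```text
clock: 46.3
eef_pos: [0.4611, -0.2263, 0.0468]
force: [0.8, 0.1, -5.9]
clock: 46.55
eef_pos: [0.4613, -0.2264, 0.0453]
force: [-1.0, 0.6, -1.1]
clock: 46.8
eef_pos: [0.4613, -0.2265, 0.0453]
force: [-6.9, 4.9, 18.1]
clock: 47.05
eef_pos: [0.4614, -0.2265, 0.0452]
force: [-12.9, 8.8, 32.8]
```

```bash
python3 -m inch '0 0 3 0 -1;0 0 0 0 0.1;0 0 0 0 0.1;0 0 0 0 0.1;0 0 40 0 0.1;0 0 50 0 0.1;-30 60 20 0 0.1;-30 60 20 0 0.1'; python3 -m inch '-30 60 0 0 0.1;0 60 0 0 0.1;0 0 0 0 0.1'; python3 - <<'E'
from h import *
f=ctrl.grab_frame("top"); s=ctrl.grab_frame("scene"); np.save("top3.npy",f,allow_pickle=True)
g=f["image"].max(2); n,l,st,ce=cv2.connectedComponentsWithStats((g<75).astype(np.uint8))
for i in range(1,n):
    if 8<st[i,4]<80 and st[i,1]>110: print(st[i],ce[i],pix2w(f,*ce[i],.056)[:2])
T=np.array([.4676,-.2955]);a=np.radians(6.2);Rm=np.array([[np.cos(a),-np.sin(a)],[np.sin(a),np.cos(a)]])
print({k:T+Rm@[.038,y] for k,y in(("l1",-.07),("l2",0),("l3",.07))})
c=w2pix(s,[.467,-.295,.03]).astype(int)
A=cv2.resize(f["image"][185:295,330:460,::-1],(520,440),interpolation=cv2.INTER_CUBIC)[:, :400]
B=cv2.resize(s["image"][c[1]-40:c[1]+48,c[0]-40:c[0]+40,::-1],(400,440),interpolation=cv2.INTER_CUBIC)
cv2.imwrite("pics/fin.png",np.hstack([A,B]))
E
```

```text
clock: 48.05
eef_pos: [0.4072, -0.1183, 0.1701]
ee_rot: [-3.137, -0.166, -0.001]
force: [1.1, 0.9, 0.3]
opening: 0.047
grasp_force: 0.0
clock: 48.42
eef_pos: [0.3796, 0.0002, 0.1699]
ee_rot: [-3.136, -0.18, -0.003]
force: [0.4, 0.0, 0.1]
opening: 0.0472
grasp_force: 0.0
[133 201  15   2  15] [140.         201.13333333] [0.56976907 0.29255632]
[187 203   3  70  71] [187.97183099 237.69014085] [0.4849432  0.18334747]
[424 215   6   5  24] [426.875      217.16666667] [ 0.52201183 -0.35739878]
[403 217   6  37  42] [405.5952381  235.19047619] [ 0.48227764 -0.3076493 ]
[144 220   5   5  21] [146. 222.] [0.52202179 0.27864282]
[355 222   3  13  26] [355.92307692 227.80769231] [ 0.50076583 -0.19654779]
[364 227   5   5  19] [366.21052632 228.63157895] [ 0.49851623 -0.21966018]
[318 256   8   8  56] [321.5        259.71428571] [ 0.43061682 -0.11685166]
[360 258   4  13  28] [361.10714286 264.21428571] [ 0.41915692 -0.20527935]
[304 294   4   5  13] [306.         296.38461538] [ 0.35005966 -0.07996581]
[298 299  10   8  10] [302.5 301.9] [ 0.33807449 -0.07185584]
[304 327   6   4   9] [306.66666667 329.        ] [ 0.278802   -0.07959935]
[304 350   7   6  12] [307.91666667 353.08333333] [ 0.22670937 -0.08100346]
[246 354   7   4  13] [249.15384615 355.92307692] [0.22248827 0.04889374]
[200 368   8  16  16] [203.1875 375.5   ] [0.18193873 0.15086052]
[263 369   8   6  19] [266.52631579 372.05263158] [0.18733024 0.01114586]
[288 369   7   5  15] [291.2        371.73333333] [ 0.18723994 -0.04318346]
{'l1': array([ 0.51293769, -0.36098659]), 'l2': array([ 0.50537774, -0.29139602]), 'l3': array([ 0.49781778, -0.22180546])}
```

View pics/fin.png

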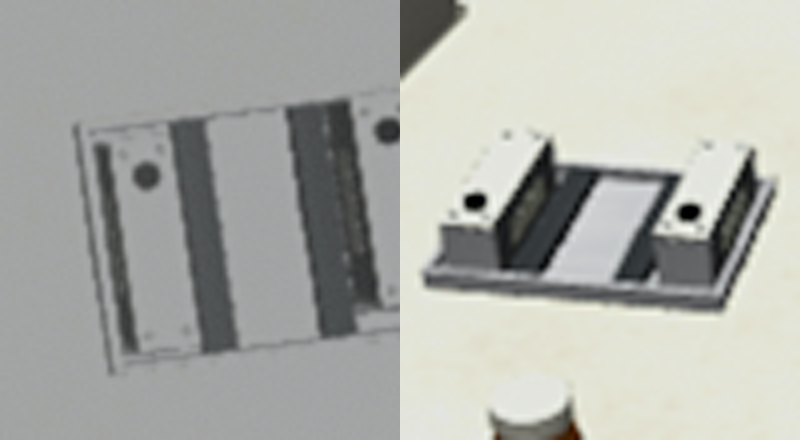

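```bash
python3 -m inch '14.6 -51.7 0 0 0.25;14.6 -51.7 0 0 0.25;14.6 -51.7 0 0 0.25;14.6 -51.7 0 0 0.25;14.6 -51.7 0 0 0.25;14.6 -51.7 0 0 0.25;14.6 -51.7 0 0 0.25;0 0 -40 0 0.25'; python3 -m inch '0 0 -40 0 0.25;0 0 -30 0 0.25;0 0 -12 0 0.25;0 0 0 0 0.25'
```

```text
clock: 49.52
eef_pos: [0.4826, -0.3718, 0.1305]
ee_rot: [3.133, 0.159, 0.007]
force: [-0.1, 1.8, -0.5]
opening: 0.0536
grasp_force: 0.0
clock: 50.02
eef_pos: [0.4809, -0.3662, 0.047]
ee_rot: [-3.137, -0.167, 0.002]
force: [0.3, -0.1, 0.8]
opening: 0.0535
grasp_force: 0.0
```

```bash
python3 -m inch '0 2 -2 0 0.25;0 0 0 0 -1;0 0 0 0 -1;0 0 0 0 -1;0 0 5 0 -1;-8 -1 0 0 -1;0 0 0 0 -1' 60;  for i in 1 2 3; do python3 -m inch '0 0 -2 0 -1;0 0 0 0 -1' | grep -E 'eef|^force|clock'; done
```

```text
clock: 50.9
eef_pos: [0.4724, -0.3637, 0.0496]
ee_rot: [-3.136, -0.168, 0.003]
force: [-0.8, -0.6, -6.4]
opening: 0.0343
grasp_force: 61.0
clock: 51.15
eef_pos: [0.4735, -0.364, 0.048]
force: [0.3, -0.2, -5.9]
clock: 51.4
eef_pos: [0.4739, -0.3642, 0.0471]
force: [-1.0, 1.1, 1.1]
clock: 51.65
eef_pos: [0.4739, -0.3642, 0.0471]
force: [-5.5, 6.9, 12.7]
```

```bash
python3 -m inch '0 0 1 0 -1;0 0 0 0 0.15;0 0 0 0 0.15;0 0 0 0 0.15;0 0 40 0 0.15;0 0 50 0 0.15;-25 55 20 0 0.15;-25 55 0 0 0.15'; python3 -m inch '-25 55 0 0 0.15;0 55 0 0 0.15;0 55 0 0 0.15;0 55 0 0 0.15;0 0 0 0 0.15'; python3 - <<'E'
from h import *
f=ctrl.grab_frame("top"); g=f["image"].max(2); n,l,st,ce=cv2.connectedComponentsWithStats((g<75).astype(np.uint8))
T=np.array([.4676,-.2955]);a=np.radians(6.2);Rm=np.array([[np.cos(a),-np.sin(a)],[np.sin(a),np.cos(a)]])
for i in range(1,n):
    if 15<st[i,4]<60 and 110<st[i,1]<270:
        p=pix2w(f,*ce[i],.056)[:2]; print(st[i],p,"tray frame, centre:",Rm.T@(p-T)-[.038,0])
# tilt check: side silhouettes via lid length: lid edges along the lane axis (brightness steps)
o=np.load("top0.npy",allow_pickle=True).item()["image"].max(2).astype(int)
for n_,(x,y) in dict(cap=(.426,.132),stop=(.428,-.123),bottle=(.716,.305),jar=(.714,-.229),scr=(.765,0)).items():
    u,v=w2pix(f,[x,y,.02]).astype(int); k=np.s_[v-14:v+14,u-14:u+14]; print(n_,(abs(g[k].astype(int)-o[k])>40).sum())
E
```

```text
clock: 52.65
eef_pos: [0.4249, -0.2547, 0.1568]
ee_rot: [3.135, 0.168, 0.006]
force: [0.8, 0.7, 0.1]
opening: 0.0491
grasp_force: 0.0
clock: 53.28
eef_pos: [0.3995, -0.0321, 0.1555]
ee_rot: [-3.136, -0.179, -0.002]
force: [-0.1, 0.5, -0.1]
opening: 0.0493
grasp_force: 0.0
[187 203   1  23  23] [0.53857322 0.18536444] tray frame, centre: [0.08449114 0.47038679]
[424 219   6   5  25] [ 0.51292012 -0.35669796] tray frame, centre: [ 0.0004457  -0.06573455]
[144 220   5   5  21] [0.52202179 0.27864282] tray frame, centre: [0.07811053 0.56490712]
[355 222   3  13  25] [ 0.50123362 -0.19655736] tray frame, centre: [0.00612264 0.09473152]
[188 227   2  46  47] [0.45831467 0.18232234] tray frame, centre: [0.00437348 0.47603035]
[364 227   5   5  19] [ 0.49851623 -0.21966018] tray frame, centre: [0.00092605 0.0720573 ]
[318 256   8   8  56] [ 0.43061682 -0.11685166] tray frame, centre: [-0.05547296  0.18159758]
[360 258   4  13  28] [ 0.41915692 -0.20527935] tray frame, centre: [-0.07641596  0.09492476]
cap 0
stop 34
bottle 0
jar 0
scr 0
```

```bash
python3 -c "
from cell import ctrl;print(ctrl.job_done())"
```

```text
the job is handed in; nothing more can be done
None
```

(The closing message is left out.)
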